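# Latch the paint case shut

## Robot

A 6-joint arm with a two-finger parallel gripper is mounted at the origin on the work surface. World frame = base frame: x ahead of the robot, y to its left, z up, the work surface at z = 0. Lengths are in mm, angles in rad, forces in N, time in s.
With the tool pointing down it reaches from about 300 to 775 mm from the base axis. Payload 14.6 kg.
Tool frame: the origin (TCP) lies at the very end of the fingers, on their centre line; the grasp point (between the pads) lies 19 mm behind it; z points along the fingers, y is the line along which they close (so a half turn about z gives the same grasp; the last joint's range is limited). The gripper opens to 94 mm and grips with 3 to 60 N. Pads are 16 mm wide; open, the fingers measure 119 mm over their backs; the gripper's body (75 mm by 177 mm) begins 78 mm behind the grasp point.
Start: joints at [1.11, 0.3, 1.521, -0, 1.321, -0.067], TCP at [211.032, 507.892, 177.346] pointing down, gripper open.
Joint ranges: [-3.03, 3.03], [-0.79, 2.21], [0.23, 2.52], [-1.04, 4.18], [0, 3.07], [-2.55, 2.55]. Speed limits (rad/s): [2.22, 2.22, 2.57, 3.14, 3.14, 3.14].

## Interface

Orientations are given as [roll, pitch, yaw] about the fixed x, y, z axes, in that order (R = Rz(yaw) Ry(pitch) Rx(roll)).
In Python, from cell import manip, eyes, ticket gives the robot as it stands. The module is installed in compiled form; this text tells all that it offers.
- The arm moves only by the tool arm_command, never from a script. Its argument "plan" is a list of rows, each a list of 5 numbers: the opening, from -1 (shut) to 1 (fully open), then the shift along the tool's x, y, z in m, then the turn about the tool's z in rad. In form: [[jaw, dx, dy, dz, roll], ...]. A call has 1 to 20 rows; each row shifts and turns the commanded pose from where the row before left it, along the tool's axes as they then stand; what a row does not reach is not made up. A row lasts 1/8 s, in which the tool goes at most 62.5 mm and 10.7 degrees, less where a joint would pass 70% of its speed; a pose out of reach is approached as far as the arm can. A call is refused whole if a number of a shift passes 0.0625 or a number of a turn 0.188, either way. A call with a gripper value outside its range is refused whole. The fingers move at their own pace and stop on an object; "newtons" is the grip in N (left out, the last holds). Time passes only in rows, so rows that do not move let the fingers close. It gives the time, the measured TCP pose, the force, the opening and the grip force at its end, in the units of the state.
- manip.read_state(): the state, without advancing time (a new reading comes with each control period).
- eyes.camera(name): name is "scene" or "top"; returns a dict with "img" (480x640x3 uint8, blue, green, red), "z_map" (480x640 float32, mm along the optical axis (not along the pixel's ray), 0 where there is no reading), "fx", "fy", "cx", "cy" (pixels), "eye" and "orientation" of the camera in the world. Camera axes: x right, y down, z forward; pixel columns grow to the right and rows downward; lengths in mm; the calibration is good to about 2 mm. A picture is of the moment at which its call begins.
- ticket.sign_off(): hands the job in; it is judged then, once.
The state is a dict: "clock": time; "joints": joint angles; "qd": joint speeds; "effort": joint torques, N m; "eef_pos": TCP position; "eef_rot": TCP orientation; "wrist_force": force on the tool from outside, world axes, zero at the start; "moment": the same for the moment, N m; "finger_gap": finger opening in mm; "finger_force": force on a finger pad.
Only numpy, scipy, OpenCV 4.12 (cv2) and the standard library are available. Lean on these libraries where they do the work, as an engineer would, in place of code of your own. Each camera call takes 0.05 s, during which the arm holds its last target. There are 200 camera calls.

## Task

Shut the plywood paint case: slide its lid up to the rubber seal, hook the bail of the steel draw latch over the keeper so that its bar sits under the keeper's lip, then swing the latch lever right over, past centre, until it bears fully home on its rubber stop and holds the lid drawn into the seal. Work gently: push on the lid or the lever with no more than 30 N, do not press the bail onto the lid harder than that, and do not disturb the things standing around it.

Things in the scene. Friction and masses are not known exactly. Their poses are not given: they have to be found in the camera images.
- paint_box: Plywood paint case fixed to the table, 180 (x) by 340 (y) by 90 mm high. Origin: centre of its underside. The lid slides along y over the +y part; the -y part is a fixed deck (y -170 to -20 mm) with a rubber seal 12 mm thick on its +y edge. Deck and lid tops are level at z = 90 mm. The latch stands on the deck at x = 0 and works in the case's y-z plane.
- pivot (a point): Pivot of the latch lever, on the case at (0, -55, 104) mm, i.e. 14 mm above the deck; the hinge lies along x. Axes as the case's.
- lid_joint (a joint): Opening of the lid in m, along the case's +y from its nominal clamped place. Starts 0.03 to 0.06 open; meets the seal at 0.008; from there the seal pushes back with 4 N per mm (the lid's own friction is 3 N, so it stays about where it is left). Clamped by the latch it ends between about -0.002 and 0.004.
- batten (a point): Middle of the top face of the wooden batten on the lid, the place to push it: 100 mm along x, 14 mm along y, 22 mm tall above the lid's surface. Axes as the case's. It moves with the lid, 120 mm + lid opening along the case's y.
- keeper_seat (a point): On the lid: nominal place of the bar's centre line when hooked, 9.5 mm + lid opening along the case's y; axes as the case's. Steel keeper, 20 mm wide (x): post y = -11 to -3 mm, 16 mm tall; its lip runs on to y = +5 mm, underside 9 mm, top 13 mm above the lid. The bar goes down beyond the lip (+y) and is drawn under it. Slotted screw holes: the real keeper is up to 2 mm off along y; feel for it.
- lever_joint (a joint): Latch lever in rad. 0: leaning towards the keeper, 50 degrees above the deck (a stop); 0.70: upright; 2.27: flat on the -y side, parallel to the deck. Fully home is where the handle bears on its rubber stop, at 2.21 to 2.33. Starts at 0.3 to 1.0. Hinge friction 0.06 N m: stays where left, does not snap home. Past centre from about 2.17. When hooked the handle's end wants up to about 10 N.
- handle_tip (a point): Free end of the lever's handle, 60 mm from the pivot. The handle is a steel strip 22 mm wide (x), 5 mm thick, with an 8 mm roll at its end.
- bail_joint (a joint): Bail (steel wire loop) against the lever in rad, about a pin 14 mm from the pivot towards the handle's end. 0: points as the handle does; grows as the bail swings forward and down to the keeper (bail's elevation above the case's +y = 50 degrees + lever - bail). Starts at -0.25 to 0.3. Friction 0.03 N m: stays where left.
- stop_foot (a point): On the deck's surface, 40 mm from the pivot towards the case's -y: foot of the handle's stop, an upright brass screw with a round rubber tip, 12 mm wide, standing 11.5 mm above the deck. The screw is set by hand, up to 2 mm higher or lower each time, which this point does not show: feel for it.
- bar (a point): Middle of the bail's cross bar, 80 mm from the bail's pin; the bar is 6 mm thick, along x, and the loop 42 mm wide overall with 5 mm wire sides; the lever stands inside the loop.
- tab (a point): Grip point on the bail's pull tab, 24 mm out from the bar. The tab, a steel tongue 18 mm wide (x), 5 mm thick, 34 mm long, goes on from the bar away from the pin, bent up 40 degrees against the bail. Pinch it across its width, along x; it turns between the pads. It carries bail and lever along; with the lever at 0 the bar meets the lid about 14 mm beyond its seat.
- lid: The lid's plywood panel, 180 (x) by 181 (y) by 12 mm, with its batten. Origin: on its underside, middle of the edge that meets the seal, 78 mm above the table. Axes as the case's.
- lever: The lever, see handle_tip. Origin on the lever's pivot; at lever joint 0 its axes are the case's.
- bail: The bail: wire loop, cross bar and pull tab, see bar and tab. Origin on the bail's pin on the lever; turns with the bail.
- primer_bottle: White bottle of primer with a red cap, 72 mm thick, 190 mm tall, loose; stands by the latch end of the case. Origin: centre of its foot.
- water_glass: Amber glass, 72 mm wide, 85 mm tall, loose; stands beyond the lid's end. Origin: centre of its foot.
- flat_brush: Wooden brush 200 mm long lying along its own x on the table beyond the case, loose. Origin: under its middle.
- paint_tube: White paint tube with a black cap, about 105 mm long, 26 mm wide, lying on the robot's side of the case, loose. Origin: under its middle.

How it is judged:
By the outcome, as a careful person would: the job done as asked, in the order asked, and still so for the second after the job is handed in, with the robot touching nothing.
It also fails if it takes over 64 s, if anything falls off the work surface, if the arm or the gripper's body presses on something with over 40 N, if the wrist force passes 120 N, or if a joint passes its speed limit or range.

## Working session

There is one attempt and no reset: what is moved stays moved. The work goes in short steps, Python scripts to look and compute and a tool call to move; the robot and the scene stay as the last step left them, time stands still between calls to the robot, and variables do not carry over. Pictures are saved under pics/ and viewed, at most 10 in all, crops included, and the job is handed in when it is done.

Besides the shell and the picture viewer there is one more tool, called as name([rows], argument=value, ...), one row to a line, values as JSON. arm_command: Moves the arm, as the interface text tells. Its arguments: {"type":"object","properties":{"plan":{"type":"array"},"newtons":{"type":"number"}},"required":["plan"]}

```bash
mkdir -p pics
cat > h.py <<'E'
import numpy as np, cv2
from cell import manip, eyes, ticket
from scipy.spatial.transform import Rotation as R
def cam(n):
    c=eyes.camera(n); o=np.array(c["orientation"],float)
    c["R"]=o if o.shape==(3,3) else R.from_euler("xyz",o).as_matrix()
    c["eye"]=np.array(c["eye"],float); return c
def cloud(c):
    v,u=np.mgrid[:480,:640]; z=c["z_map"]
    p=np.stack([(u-c["cx"])/c["fx"]*z,(v-c["cy"])/c["fy"]*z,z],-1)
    return p@c["R"].T+c["eye"]
def ray(c,u,v,h):
    d=c["R"]@np.array([(u-c["cx"])/c["fx"],(v-c["cy"])/c["fy"],1]); return c["eye"]+d*(h-c["eye"][2])/d[2]
E
python3 - <<'E'
from h import *
for n in("scene","top"):
    c=cam(n); cv2.imwrite(f"pics/{n}0.png",c["img"]); print(n,c["eye"],c["orientation"],c["fx"],c["cx"],c["cy"])
    np.savez(n+"0.npz",**{k:c[k] for k in("img","z_map","fx","fy","cx","cy","eye","R")})
print(manip.read_state())
E
```

```text
scene [984.75187933 792.17946582 882.23152713] [-2.29340352 -0.00296204  2.61271756] 587.1907277228413 313.8376047556915 245.21972571374323
top [474.10720565  47.64513739 979.5902165 ] [-3.02999942  0.03439064 -1.55877912] 450.5485838397646 315.86272986944846 239.23189025454076
{'clock': 0.1, 'joints': array([ 1.11042707e+00,  3.00405675e-01,  1.52152016e+00, -1.55040091e-05,
        1.32071075e+00, -6.65783547e-02]), 'qd': array([-0.0001142 , -0.00200446, -0.00168827, -0.00049604,  0.00132326,
        0.00064441]), 'effort': array([ 1.85952325e-03, -5.32643473e+01, -3.53289449e+01,  7.09746312e-02,
        2.35034153e-02, -2.51344818e-05]), 'eef_pos': array([210.90665888, 507.66385886, 176.84800506]), 'eef_rot': array([-3.14055003e+00, -5.44680795e-05,  2.74780557e+00]), 'wrist_force': array([-0.02091629, -0.80958271, -0.38702238]), 'moment': array([ 0.01889073,  0.00216436, -0.04404782]), 'finger_force': 0.0, 'finger_gap': 94.08537182731366}
```

View pics/scene0.png

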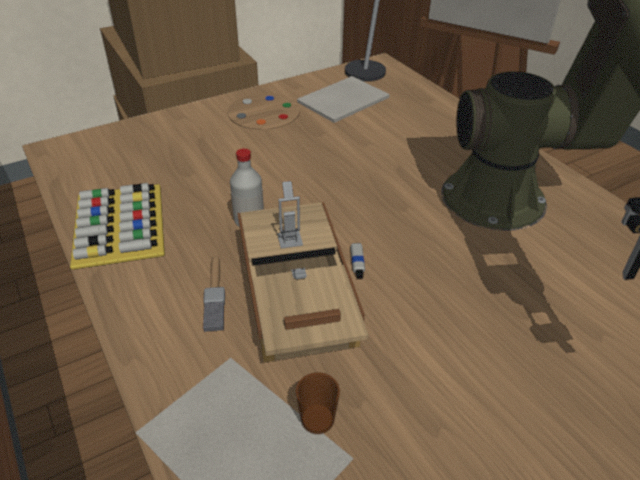

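View pics/top0.png

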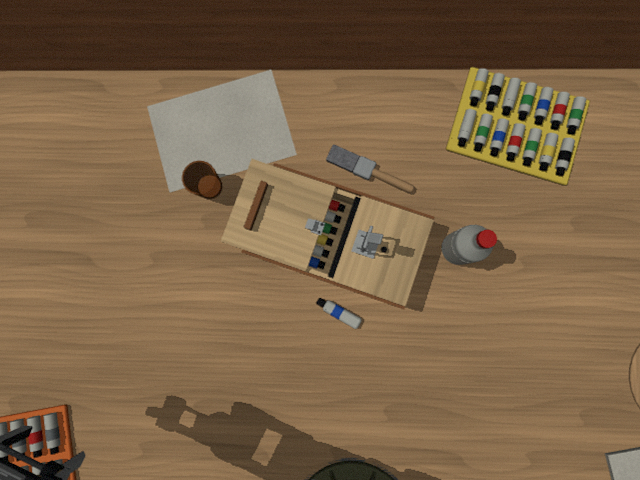

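The scene view shows the case at (300,280) with the bottle behind the latch end. In the top view the seal runs (357,199)–(332,275), the batten is at (257,205), the latch at (375,242), the keeper at (316,226), the glass at (202,180) and the bottle at (470,245).

```bash
cat > m.py <<'E'
from h import *
L=lambda n:dict(np.load(n+"0.npz"))
t=L("top"); P=cloud(t); hsv=cv2.cvtColor(t["img"],cv2.COLOR_BGR2HSV)
roi=np.zeros((480,640),bool); roi[150:320,210:445]=1
top=roi&(abs(P[...,2]-90)<6)&(t["z_map"]>0)
print("n",top.sum(),"zmed",np.median(P[top][:,2]))
# top faces cast on z=90
v,u=np.nonzero(top); q=np.array([ray(t,a,b,90)[:2] for a,b in zip(u,v)])
(c,s,a)=cv2.minAreaRect(q.astype(np.float32)); print("rect",c,s,a); print(cv2.boxPoints((c,s,a)))
# seal: dark strip
dk=roi&(hsv[...,2]<35)&(P[...,2]>70); n,l,st,ce=cv2.connectedComponentsWithStats(dk.astype(np.uint8))
for i in np.argsort(-st[1:,4])[:3]+1:
    v,u=np.nonzero(l==i); r=cv2.minAreaRect(np.array([ray(t,a,b,90)[:2] for a,b in zip(u,v)],np.float32)); print("dark",st[i],r)
b=roi&(P[...,2]>104)&(P[...,2]<120)
n,l,st,ce=cv2.connectedComponentsWithStats((roi&(P[...,2]>100)).astype(np.uint8))
for i in range(1,n):
    if st[i,4]>20:
        p=P[l==i]; print("high",st[i],p.mean(0),np.percentile(p[:,2],[5,50,95]),cv2.minAreaRect(p[:,:2].astype(np.float32)))
E
python3 m.py
python3 - <<'E'
import cv2
a=cv2.imread("pics/scene0.png")[170:370,220:380]; b=cv2.imread("pics/top0.png")[150:320,210:445]
cv2.imwrite("pics/c1.png",cv2.resize(a,None,fx=3,fy=3,interpolation=2));
E
```

```text
n 15717 zmed 90.1234299342999
rect (603.180419921875, 95.12165832519531) (461.2073669433594, 193.0775604248047) 71.31246185302734
[[ 437.84415  -92.3929 ]
 [ 620.7427  -154.2563 ]
 [ 768.5167   282.63623]
 [ 585.61816  344.49963]]
dark [329 197  31  80 396] ((579.8088989257812, 23.58694839477539), (9.505535125732422, 166.8872528076172), 71.46073150634766)
dark [381 247   6   5  22] ((555.1788330078125, -54.30510330200195), (7.922770023345947, 9.819706916809082), 0.5196134448051453)
dark [254 217   2   4   4] ((614.3553466796875, 203.2246551513672), (0.911358118057251, 6.314235687255859), 64.91067504882812)
high [243 181  24  49 410] [635.74141149 197.967251   119.75747685] [104.37978211 111.88362179 114.66523787] ((560.234375, 151.1501922607422), (256.0670166015625, 83.39307403564453), 32.19715881347656)
high [305 219  11  12  85] [601.6627913   91.57380779 104.58443024] [101.60313709 104.62304907 107.44566448] ((602.0211791992188, 91.55191802978516), (15.778678894042969, 20.434730529785156), 71.25218200683594)
high [357 226  26  27 273] [562.26089138 -18.50964752 197.20597943] [108.86301556 204.35349465 224.6281786 ] ((523.4716796875, 2.0869483947753906), (35.12641143798828, 129.67544555664062), 62.45277786254883)
high [381 247   6   6  30] [553.25948928 -52.53631979 103.16803438] [101.36418683 103.04503316 106.13023306] ((553.04443359375, -52.72956085205078), (9.838089942932129, 10.183416366577148), 1.467360019683838)
```

View pics/c1.png

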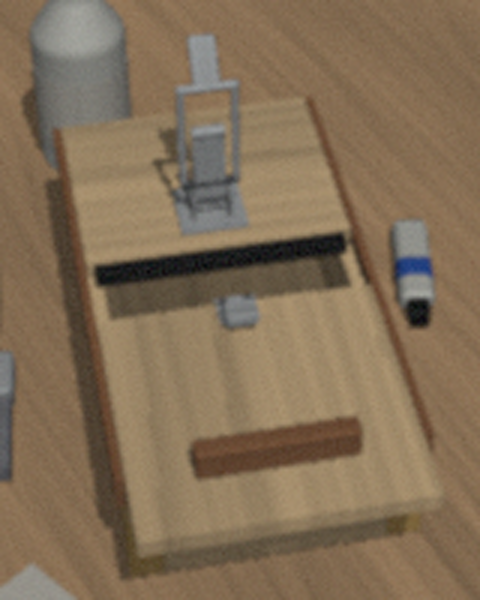

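The crop shows the lever and bail both nearly upright. In the scene image the handle end is near (289,213), the bar near (289,199) and the tab end near (287,183). The keeper sits on the lid at (300,273).

```bash
cat >> h.py <<'E'
th=np.radians(71.4); ey=np.array([np.cos(th),np.sin(th),0]); ex=np.array([np.sin(th),-np.cos(th),0])
O=ex*541.4+ey*221.7
def case(p): p=np.asarray(p)-O; return np.stack([p@ex,p@ey,p[...,2]],-1)
def onx0(c,u,v,x=0):
    d=c["R"]@np.array([(u-c["cx"])/c["fx"],(v-c["cy"])/c["fy"],1]); t=(x-case(c["eye"])[0])/(d@ex)
    return case(c["eye"]+t*d)
def tcp():
    s=manip.read_state(); print("t",round(s["clock"],2),"case",case(s["eef_pos"]).round(1),"yaw",s["eef_rot"].round(4),"F",np.round([s["wrist_force"]@ex,s["wrist_force"]@ey,s["wrist_force"][2]],1),"gap",round(s["finger_gap"],1)); return s
E
python3 - <<'E'
from h import *
L=lambda n:dict(np.load(n+"0.npz"))
t=L("top");s=L("scene")
print("O",O,"camcase",case(s["eye"]),case(t["eye"]))
Pt=case(cloud(t));Ps=case(cloud(s))
for n,P in(("top",Pt),("scene",Ps)):
    ok=(abs(P[...,0])<25)&(P[...,1]>-150)&(P[...,1]<40)&(P[...,2]>108)&(P[...,2]<260)
    p=P[ok]; 
    print(n,len(p))
    for a in range(108,245,8):
        k=p[(p[:,2]>=a)&(p[:,2]<a+8)]
        if len(k): print(a,len(k),"y",np.percentile(k[:,1],[10,50,90]).round(),"x",np.percentile(k[:,0],[2,98]).round())
    b=P[(abs(P[...,0])<60)&(P[...,1]>120)&(P[...,1]<220)&(P[...,2]>108)&(P[...,2]<116)]
    print("batten",len(b),np.percentile(b,[2,50,98],axis=0).round(1))
    b=P[(abs(P[...,0])<90)&(P[...,1]>-330)&(P[...,1]<-172)&(P[...,2]>15)]
    print("bottle",np.percentile(b,[2,50,98],axis=0).round(1))
    b=P[(abs(P[...,0])<150)&(P[...,1]>225)&(P[...,1]<400)&(P[...,2]>15)]
    print("glass",np.percentile(b,[2,50,98],axis=0).round(1))
    b=P[(abs(P[...,0])<14)&(P[...,1]>30)&(P[...,1]<90)&(P[...,2]>99)]
    print("keeper",np.percentile(b,[2,50,98],axis=0).round(1))
for u,v in((289,213),(289.3,199),(287.3,182.7),(289.5,242)): print(u,v,onx0(s,u,v).round(1))
E
```

```text
O [583.83509605  37.43568645   0.        ] camcase [139.24370767 843.19845202 882.23152713] [-107.25302764  -25.32253705  979.5902165 ]
top 259
108 14 y [-63. -50. -45.] x [-14.  13.]
116 16 y [-56. -53. -53.] x [-20.  16.]
124 4 y [-54. -53. -53.] x [-19.   5.]
132 2 y [-55. -55. -54.] x [-20.  -7.]
140 2 y [-53. -53. -53.] x [-19.  15.]
156 6 y [-60. -60. -55.] x [-21.  -6.]
164 1 y [-53. -53. -53.] x [-20. -20.]
172 3 y [-56. -55. -53.] x [-21. -19.]
188 1 y [-54. -54. -54.] x [-20. -20.]
196 74 y [-57. -54. -52.] x [-20.  19.]
204 44 y [-62. -60. -56.] x [-9. 10.]
212 41 y [-69. -66. -63.] x [-9.  7.]
220 51 y [-76. -73. -70.] x [-9.  8.]
batten 360 [[-48.  164.5 108.8]
 [ -0.6 171.2 112.1]
 [ 47.6 178.4 115.1]]
bottle [[  30.7 -277.3   26.7]
 [  54.8 -238.7  129.1]
 [  86.3 -216.   191.4]]
glass [[-13.8 272.9  17.3]
 [ 21.5 321.   63.2]
 [ 51.  339.5  87.4]]
keeper [[-10.   49.2 100.6]
 [ -0.4  57.  104.5]
 [  9.3  64.8 108.6]]
scene 654
108 46 y [-59. -57. -52.] x [-11.  14.]
116 61 y [-59. -57. -54.] x [-18.  20.]
124 47 y [-59. -57. -55.] x [-19.  20.]
132 55 y [-59. -57. -55
[... 166 characters left out ...]
-17.  21.]
172 14 y [-57. -56. -54.] x [-17.  20.]
180 11 y [-57. -55. -53.] x [-18.  20.]
188 19 y [-59. -56. -55.] x [-18.  22.]
196 77 y [-60. -56. -53.] x [-18.  21.]
204 46 y [-67. -63. -60.] x [-8. 10.]
212 51 y [-74. -69. -64.] x [-7.  9.]
220 38 y [-77. -75. -71.] x [-7. 10.]
batten 411 [[-46.5 161.7 108.4]
 [  2.1 170.9 112. ]
 [ 49.1 176.8 115. ]]
bottle [[  31.1 -261.    54.4]
 [  64.8 -230.7  120.9]
 [  88.7 -173.9  191.6]]
glass [[-11.3 272.1  17.3]
 [ 19.2 294.2  59.7]
 [ 52.1 338.3  87. ]]
keeper [[ -8.3  45.7  99.9]
 [  1.5  54.9 104.6]
 [ 10.9  63.1 108.8]]
289 213 [ -0.  -60.8 161.7]
289.3 199 [ -0.  -51.4 203.1]
287.3 182.7 [ -0.  -70.  228.3]
289.5 242 [  0.  -66.5  80.7]
```

arm_command([
  [-1,0,0,0,0.167],
  [-1,0,0,0,0.167],
  [-1,0,0,0,0.167],
  [-1,0,0,0,0.167],
  [-1,0,0,0,0.167],
  [-1,0,0,0,0.167],
  [-1,0,0,0,0.167],
  [-1,0,0,0,0.167],
  [-1,0,0,0,0.166],
  [-1,-0.0127,0.0503,0,0],
  [-1,-0.0127,0.0503,0,0],
  [-1,-0.0127,0.0503,0,0],
  [-1,-0.0127,0.0503,0,0],
  [-1,-0.0127,0.0503,0,0],
  [-1,-0.0127,0.0503,0,0],
  [-1,-0.0127,0.0503,0,0],
  [-1,-0.0127,0.0503,0,0],
  [-1,-0.0127,0.0503,0,0],
  [-1,-0.0127,0.0503,0,0],
], newtons=20)

```text
clock: 2.48
eef_pos: [648.3, 225.8, 176.9]
eef_rot: [-3.141, 0.0, 1.246]
wrist_force: [0.3, 0.9, 0.0]
finger_gap: 0.6
finger_force: 0.0
```

```bash
python3 -c "
from h import *
tcp()"
```

```text
t 2.48 case [  1.  199.1 176.9] yaw [-3.1410e+00  3.0000e-04  1.2457e+00] F [-0.   0.9  0. ] gap 0.6
```

arm_command([
  [-1,0,0,0.025,0],
  [-1,0,0,0.03,0],
  [-1,0,0,0.022,0],
  [-1,-0.005,0,0,0],
  [-1,-0.004,0,0,0],
  [-1,-0.003,0,0,0],
  [-1,-0.003,0,0,0],
  [-1,-0.004,0,0,0],
  [-1,-0.004,0,0,0],
  [-1,-0.004,0,0,0],
  [-1,-0.004,0,0,0],
  [-1,-0.004,0,0,0],
  [-1,-0.004,0,0,0],
  [-1,-0.004,0,0,0],
  [-1,-0.003,0,0,0],
  [-1,0,0,0,0],
])

```text
clock: 4.47
eef_pos: [632.4, 183.2, 100.4]
eef_rot: [3.142, 0.0, 1.246]
wrist_force: [-0.3, -0.6, -0.2]
finger_gap: 0.6
finger_force: 0.0
```

```bash
python3 -c "
from h import *
tcp()"
```

```text
t 4.47 case [ -0.4 153.6 100.4] yaw [3.1416 0.     1.2456] F [-0.1 -0.7 -0.2] gap 0.6
```

arm_command([
  [-1,-0.002,0,0,0],
  [-1,-0.002,0,0,0],
  [-1,-0.002,0,0,0],
  [-1,-0.001,0,0,0],
])

```text
clock: 4.97
eef_pos: [630.2, 176.6, 100.4]
eef_rot: [-3.142, 0.0, 1.246]
wrist_force: [-0.1, -1.4, 0.6]
finger_gap: 0.5
finger_force: 0.0
```

Run:
```python
from h import *
tcp(); c=cam("top"); P=case(cloud(c))
b=P[(abs(P[...,0])<48)&(P[...,1]>60)&(P[...,1]<220)&(P[...,2]>108)&(P[...,2]<116)]
print("batten",len(b),np.percentile(b,[2,50,98],axis=0).round(1))
b=P[(abs(P[...,0])<14)&(P[...,1]>-6)&(P[...,1]<90)&(P[...,2]>99)&(P[...,2]<112)]
print("keeper",len(b),np.percentile(b,[2,50,98],axis=0).round(1))
```

```text
t 4.97 case [ -0.5 146.7 100.4] yaw [-3.1416  0.      1.2457] F [ 0.4 -1.4  0.6] gap 0.5Traceback (most recent call last):
  File "<stdin>", line 4, in <module>
    return _quantile_unchecked(
        a, q, axis, out, overwrite_input, method, keepdims, weights)
    return _ureduce(a,
                    func=_quantile_ureduce_func,
    ...<5 lines>...
                    overwrite_input=overwrite_input,
                    method=method)
    r = func(a, **kwargs)
    result = _quantile(arr,
                       quantiles=q,
    ...<2 lines>...
                       out=out,
                       weights=wgt)
    slices_having_nans = np.isnan(arr[-1, ...])
                                  ~~~^^^^^^^^^
IndexError: index -1 is out of bounds for axis 0 with size 0
```

arm_command([
  [-1,-0.002,0,0,0],
  [-1,-0.001,0,0,0],
  [-1,-0.001,0,0,0],
  [-1,-0.001,0,0,0],
])

```text
clock: 5.52
eef_pos: [628.6, 171.9, 100.3]
eef_rot: [-3.142, -0.0, 1.246]
wrist_force: [-0.9, -0.1, 1.0]
finger_gap: 0.5
finger_force: 0.0
```

Run:
```python
from h import *
tcp(); c=cam("scene"); P=case(cloud(c))
b=P[(abs(P[...,0])<48)&(P[...,1]>60)&(P[...,1]<220)&(P[...,2]>108)&(P[...,2]<116)]
print("batten",len(b),np.percentile(b,[2,50,98],axis=0).round(1))
b=P[(abs(P[...,0])<14)&(P[...,1]>-6)&(P[...,1]<90)&(P[...,2]>99)&(P[...,2]<112)]
print("keeper",len(b),np.percentile(b,[2,50,98],axis=0).round(1))
```

```text
t 5.53 case [ -0.5 141.7 100.3] yaw [-3.1416 -0.      1.2458] F [-0.8 -0.4  1. ] gap 0.5
batten 388 [[-45.5 161.9 108.6]
 [  0.6 170.7 112. ]
 [ 46.  177.3 115.1]]
keeper 55 [[ -0.7  46.5 100.7]
 [  5.3  54.4 104.7]
 [ 11.3  62.1 108.9]]
```

Run:
```python
from h import *
c=cam("scene"); cv2.imwrite("pics/s2.png",cv2.resize(c["img"][150:400,180:460],None,fx=2.4,fy=2.4)); 
d=np.array(tcp()["eef_pos"])-c["eye"]; k=c["R"].T@d; print(k[0]/k[2]*c["fx"]+c["cx"],k[1]/k[2]*c["fy"]+c["cy"])
```

```text
t 5.62 case [ -0.4 141.7 100.3] yaw [-3.1416  0.      1.2457] F [ 0.2 -0.1  0.6] gap 0.3
309.47153501599354 308.43938861471736
```

View pics/s2.png

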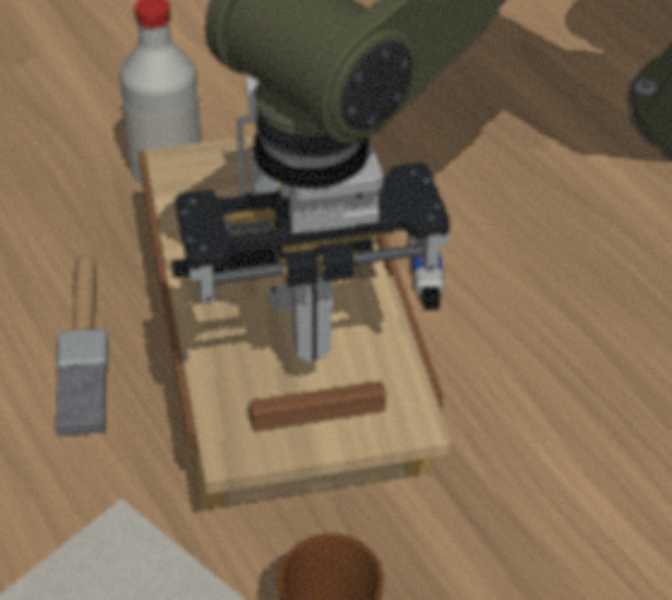

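The picture shows the fingers at crop (312,360) on the latch side of the batten, which is still at (318,405). They passed over it without moving it, so I'm checking the real fingertip height.

Run:
```python
from h import *
for n in("scene",):
    c=cam(n); P=case(cloud(c)); z=c["z_map"]
    for v in range(270,312,3): print(v,*[P[v,u].round(0) if z[v,u]>0 else None for u in (304,308,312,316)])
```

```text
270 [ 11. 152. 207.] [  3. 148. 203.] [ -3. 150. 203.] [-10. 152. 203.]
273 [ 10. 151. 199.] [  4. 150. 198.] [ -3. 150. 196.] [-10. 151. 196.]
276 [ 11. 152. 193.] [  4. 150. 191.] [ -3. 150. 189.] [-10. 150. 188.]
279 [ 10. 149. 184.] [  4. 150. 183.] None [-11. 148. 179.]
282 [ 11. 150. 178.] [  3. 149. 175.] [ -4. 149. 173.] [-10. 151. 175.]
285 [ 11. 152. 173.] [  4. 150. 169.] [ -4. 149. 166.] [-10. 150. 166.]
288 [ 11. 150. 163.] [  4. 151. 163.] [ -3. 150. 160.] [-11. 149. 157.]
291 [ 11. 151. 157.] [  4. 152. 157.] [ -3. 149. 152.] [-11. 149. 150.]
294 [ 11. 149. 147.] [  4. 151. 148.] [ -3. 149. 145.] [-11. 149. 143.]
297 [ 11. 149. 140.] [  4. 150. 140.] [ -3. 152. 140.] [-20. 107.  90.]
300 [  3. 109.  89.] [  4. 152. 134.] [ -3. 150. 131.] [-18. 116.  92.]
303 [  5. 119.  92.] [ -2. 119.  90.] [ -9. 122.  92.] [-17. 121.  89.]
306 [  6. 125.  91.] [ -1. 126.  90.] [ -8. 128.  91.] [-15. 129.  90.]
309 [  8. 131.  90.] [  1. 134.  90.] [ -6. 135.  91.] [-13. 137.  91.]
```

The depth data put the real fingertips near z≈130, while the reported TCP says 100. The reported TCP is therefore about 30 mm below the true tip. I'll go back beyond the batten and feel for the lid's surface to measure the offset.

arm_command([
  [-1,0.015,0,0,0],
  [-1,0.015,0,0,0],
  [-1,0.015,0,0,0],
  [-1,0.014,0,0,0],
  [-1,0,0,0.01,0],
  [-1,0,0,0.01,0],
  [-1,0,0,0.008,0],
  [-1,0,0,0,0],
])

```text
clock: 6.68
eef_pos: [647.1, 227.4, 71.4]
eef_rot: [-3.14, 0.001, 1.245]
wrist_force: [-0.4, -0.5, 0.4]
finger_gap: 0.5
finger_force: 0.0
```

Run:
```python
from h import *
tcp(); c=cam("scene"); P=case(cloud(c))
for u0 in (300,304,308,312):
  for v in range(300,345,1):
    p=P[v,u0]
    if c["z_map"][v,u0]>0 and p[2]>93 and p[1]>190: q=(v,p)
  print(u0,q)
```

```text
t 6.67 case [ -0.6 200.2  71.4] yaw [-3.1405e+00  8.0000e-04  1.2453e+00] F [-0.2 -0.6  0.4] gap 0.5
300 (338, array([ 28.02227406, 200.40219332,  94.56390056]))
304 (303, array([ 24.916581  , 225.34038353, 207.99828483]))
308 (326, array([ 12.18477175, 191.66095852, 112.26378304]))
312 (340, array([  8.53868637, 208.141544  ,  93.68889023]))
```

arm_command([
  [-1,0,0,0.002,0],
  [-1,0,0,0.001,0],
  [-1,0,0,0.001,0],
  [-1,0,0,0.001,0],
  [-1,0,0,0,0],
])

```text
clock: 7.35
eef_pos: [647.4, 227.9, 67.3]
eef_rot: [-3.141, 0.0, 1.246]
wrist_force: [-0.1, -0.4, 0.2]
finger_gap: 0.7
finger_force: 0.0
```

Run:
```python
from h import *
tcp(); c=cam("scene"); cv2.imwrite("pics/s3.png",cv2.resize(c["img"][230:380,240:400],None,fx=3.5,fy=3.5))
```

```text
t 7.35 case [ -0.5 200.8  67.3] yaw [-3.1415  0.      1.2458] F [ 0.  -0.4  0.2] gap 0.7
```

View pics/s3.png

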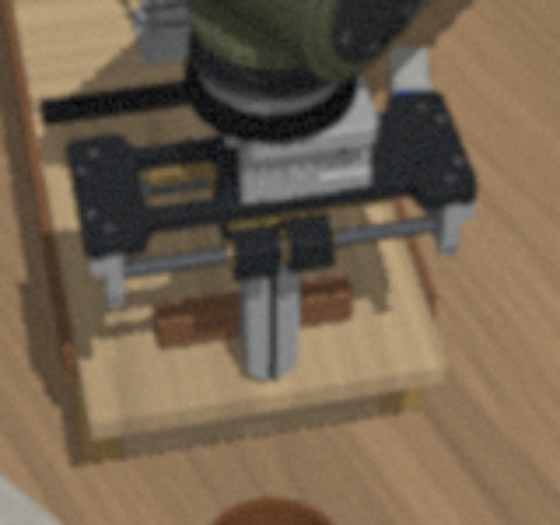

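The fingers now stand beyond the batten at crop (270,375), just above the lid. I'll keep feeling downward.

arm_command([
  [-1,0,0,0.001,0],
  [-1,0,0,0.001,0],
  [-1,0,0,0.001,0],
  [-1,0,0,0.001,0],
  [-1,0,0,0,0],
])

```text
clock: 8.02
eef_pos: [647.4, 227.9, 63.2]
eef_rot: [-3.141, 0.0, 1.246]
wrist_force: [0.6, -0.4, -0.0]
finger_gap: 0.1
finger_force: 0.0
```

arm_command([
  [-1,0,0,0.001,0],
  [-1,0,0,0.001,0],
  [-1,0,0,0,0],
])

```text
clock: 8.4
eef_pos: [647.6, 227.9, 62.1]
eef_rot: [3.141, -0.0, 1.246]
wrist_force: [-2.5, -1.2, 6.5]
finger_gap: 0.7
finger_force: 3.1
```

Contact at a reported z of 62, so true tip z = reported + 28 mm. Next I lift 8 mm and push the lid.

arm_command([
  [-1,0,0,-0.008,0],
  [-1,-0.006,0,0,0],
  [-1,-0.005,0,0,0],
  [-1,-0.003,0,0,0],
  [-1,-0.003,0,0,0],
  [-1,-0.004,0,0,0],
  [-1,-0.004,0,0,0],
  [-1,-0.004,0,0,0],
  [-1,-0.004,0,0,0],
  [-1,-0.004,0,0,0],
  [-1,-0.004,0,0,0],
  [-1,-0.004,0,0,0],
  [-1,-0.004,0,0,0],
  [-1,-0.003,0,0,0],
  [-1,0,0,0,0],
])

```text
clock: 10.28
eef_pos: [630.8, 178.2, 69.6]
eef_rot: [3.141, 0.0, 1.246]
wrist_force: [0.4, 0.2, 0.6]
finger_gap: 0.5
finger_force: 0.0
```

```bash
sed -i 's/def tcp():/DZ=np.array([0,0,28.])\ndef tcp():/; s/case(s\["eef_pos"\])/case(s["eef_pos"]+DZ)/' h.py; python3 -c "
from h import *
tcp()"
```

```text
t 10.28 case [ -0.3 148.4  97.6] yaw [3.1414e+00 5.0000e-04 1.2456e+00] F [0.3 0.3 0.6] gap 0.5
```

arm_command([
  [-1,-0.002,0,0,0],
  [-1,-0.001,0,0,0],
  [-1,-0.001,0,0,0],
  [-1,-0.001,0,0,0],
])

```text
clock: 10.78
eef_pos: [629.4, 173.9, 69.5]
eef_rot: [3.141, -0.0, 1.246]
wrist_force: [1.0, 2.2, 2.0]
finger_gap: -0.0
finger_force: 1.5
```

```bash
cat > k.py <<'E'
from h import *
tcp(); c=cam("scene"); P=case(cloud(c))
b=P[(abs(P[...,0])<48)&(P[...,1]>60)&(P[...,1]<220)&(P[...,2]>108)&(P[...,2]<116)]
print("batten",len(b),np.percentile(b,[2,50,98],axis=0).round(1))
b=P[(abs(P[...,0])<14)&(P[...,1]>-6)&(P[...,1]<90)&(P[...,2]>99)&(P[...,2]<112)]
if len(b): print("keeper",len(b),np.percentile(b,[2,50,98],axis=0).round(1))
E
python3 k.py
```

```text
t 10.78 case [ -0.3 143.8  97.5] yaw [ 3.1412e+00 -3.0000e-04  1.2458e+00] F [0.3 2.4 2. ] gap -0.0
batten 304 [[-46.6 119.4 108.3]
 [  9.7 130.4 112.1]
 [ 46.1 152.4 115.6]]
keeper 2 [[  8.1  11.1 101.7]
 [  9.2  11.7 102.5]
 [ 10.2  12.3 103.3]]
```

Nearly at the seal; push on until the reaction rises.

arm_command([
  [-1,-0.001,0,0,0],
  [-1,-0.001,0,0,0],
  [-1,0,0,0,0],
])

```text
clock: 11.2
eef_pos: [628.8, 172.0, 69.6]
eef_rot: [3.141, -0.0, 1.246]
wrist_force: [2.4, 2.2, 2.9]
finger_gap: 0.8
finger_force: 1.8
```

```bash
python3 k.py
```

```text
t 11.2 case [ -0.3 141.9  97.6] yaw [ 3.1412e+00 -3.0000e-04  1.2458e+00] F [1.6 2.8 2.9] gap 0.8
batten 300 [[-46.5 117.3 108.2]
 [ 11.1 128.1 111.9]
 [ 46.5 150.4 115.3]]
keeper 2 [[  8.1  10.6 104.3]
 [  9.   10.8 104.3]
 [  9.9  11.  104.4]]
```

arm_command([
  [-1,-0.001,0,0,0],
  [-1,-0.001,0,0,0],
  [-1,0,0,0,0],
])

```text
clock: 11.62
eef_pos: [628.3, 170.8, 69.6]
eef_rot: [3.141, -0.001, 1.246]
wrist_force: [4.7, 7.4, 1.4]
finger_gap: 0.4
finger_force: 4.1
```

The lid is at the seal, reacting 8.5 N. Next I back off, rise, open the jaws and go above the tab.

arm_command([
  [-1,0.005,0,0,0],
  [-1,0,0,-0.04,0],
  [-0.1,0,0,-0.04,0],
  [-0.1,0,0,-0.04,0],
  [-0.1,0,0,-0.04,0],
  [-0.1,-0.043,0,0,0],
  [-0.1,-0.043,0,0,0],
  [-0.1,-0.043,0,0,0],
  [-0.1,-0.043,0,0,0],
  [-0.1,-0.043,0,0,0],
  [-0.1,0,0,0,0],
])

```text
clock: 13.0
eef_pos: [560.0, -31.3, 229.2]
eef_rot: [-3.141, 0.001, 1.243]
wrist_force: [0.7, 0.5, -0.2]
finger_gap: 42.3
finger_force: 0.0
```

```bash
cat > l.py <<'E'
from h import *
import sys
tcp(); c=cam("scene"); P=case(cloud(c))
def rep(c,P):
    ok=(abs(P[...,0])<25)&(P[...,1]>-150)&(P[...,1]<60)&(P[...,2]>104)&(P[...,2]<260)
    p=P[ok]
    for a in range(104,245,8):
        k=p[(p[:,2]>=a)&(p[:,2]<a+8)]
        if len(k): print(a,len(k),"y",np.percentile(k[:,1],[10,50,90]).round(),"x",np.percentile(k[:,0],[2,98]).round())
rep(c,P)
b=P[(abs(P[...,0])<48)&(P[...,1]>60)&(P[...,1]<220)&(P[...,2]>108)&(P[...,2]<116)]
print("batten",len(b),np.percentile(b,[2,50,98],axis=0).round(1))
b=P[(abs(P[...,0])<14)&(P[...,1]>-6)&(P[...,1]<90)&(P[...,2]>99)&(P[...,2]<112)]
if len(b): print("keeper",len(b),np.percentile(b,[2,50,98],axis=0).round(1))
E
python3 l.py
```

```text
t 13.0 case [ -0.7 -72.7 257.2] yaw [-3.1405e+00  1.0000e-03  1.2426e+00] F [ 0.5  0.7 -0.2] gap 42.3
104 97 y [-58.   2.  11.] x [-11.  15.]
112 44 y [-58. -56. -54.] x [-19.  17.]
120 62 y [-59. -57. -55.] x [-18.  19.]
128 51 y [-59. -57. -54.] x [-19.  21.]
136 55 y [-60. -57. -56.] x [-19.  21.]
144 51 y [-59. -58. -55.] x [-20.  21.]
152 50 y [-60. -57. -54.] x [-17.  21.]
160 52 y [-61. -57. -55.] x [-17.  21.]
168 13 y [-57. -56. -54.] x [-17.  21.]
176 14 y [-58. -55. -54.] x [-18.  20.]
184 15 y [-59. -57. -53.] x [-18.  21.]
192 38 y [-58. -56. -54.] x [-18.  21.]
200 73 y [-63. -58. -53.] x [-17.  20.]
208 49 y [-70. -65. -62.] x [-7. 10.]
216 44 y [-77. -73. -68.] x [-8. 10.]
224 17 y [-78. -75. -72.] x [-6.  8.]
batten 359 [[-45.9 117.4 108.4]
 [  1.6 126.8 112.1]
 [ 45.7 132.5 115.3]]
keeper 87 [[ -8.7   1.4  99.6]
 [  1.1  10.8 104.5]
 [ 10.7  19.8 109.3]]
```

arm_command([
  [-0.1,0.002,0.001,0.02,0],
  [-0.1,0,0,0.02,0],
  [-0.1,0,0,0.009,0],
  [-1,0,0,0,0],
  [-1,0,0,0,0],
  [-1,0,0,0,0],
  [-1,0,0,0,0],
  [-1,0,0,0,0],
], newtons=10)

```text
clock: 14.05
eef_pos: [562.8, -27.5, 180.9]
eef_rot: [3.141, -0.0, 1.246]
wrist_force: [-0.4, -1.6, 4.9]
finger_gap: 17.7
finger_force: 10.0
```

```bash
python3 -c "
from h import *
tcp()
P=np.array([-55,104.]);S=lambda l,b:(lambda e,f:P+14*np.array([np.cos(e),np.sin(e)])+80*np.array([np.cos(f),np.sin(f)])+24*np.array([np.cos(f+.698),np.sin(f+.698)]))(np.radians(50)+l,np.radians(50)+l-b)
l0=.70
f=lambda l,el:(S(l,np.radians(50)+l-np.radians(el))).round(1)
prev=None
for l,e in [(l0,90),(l0,80),(l0,70),(l0,60),(l0,50),(l0,40),(l0,30),(.6,25),(.45,18),(.3,10),(.15,3),(.05,-3),(0,-8),(0,-12),(0,-15.7)]:
  q=f(l,e); print(l,e,q,None if prev is None else (q-prev).round(1)); prev=q
"
```

```text
t 14.05 case [  0.7 -68.2 208.9] yaw [ 3.1406e+00 -1.0000e-04  1.2457e+00] F [ 0.2 -1.6  4.9] gap 17.7
0.7 90 [-70.5 216.4] None
0.7 80 [-53.1 217.6] [17.4  1.2]
0.7 70 [-35.9 215.7] [17.2 -1.9]
0.7 60 [-19.2 210.9] [16.7 -4.8]
0.7 50 [ -3.6 203.3] [15.6 -7.6]
0.7 40 [ 10.4 193.1] [ 14.  -10.2]
0.7 30 [ 22.5 180.6] [ 12.1 -12.5]
0.6 25 [ 29.  173.5] [ 6.5 -7.1]
0.45 18 [ 37.2 162.6] [  8.2 -10.9]
0.3 10 [ 44.6 149.2] [  7.4 -13.4]
0.15 3 [ 49.7 136.5] [  5.1 -12.7]
0.05 -3 [ 52.5 125.4] [  2.8 -11.1]
0 -8 [ 53.6 116.3] [ 1.1 -9.1]
0 -12 [ 53.4 109.4] [-0.2 -6.9]
0 -15.7 [ 52.9 103. ] [-0.5 -6.4]
```

arm_command([
  [-1,0.0085,0,-0.001,0],
  [-1,0.009,0,0,0],
  [-1,0.0086,0,0.0007,0],
  [-1,0.0086,0,0.0012,0],
  [-1,0.0084,0,0.002,0],
  [-1,0.0083,0,0.0028,0],
  [-1,0.008,0,0.0034,0],
  [-1,0.0076,0,0.0042,0],
  [-1,0.0072,0,0.0048,0],
  [-1,0.0068,0,0.0054,0],
  [-1,0.0064,0,0.006,0],
  [-1,0.0057,0,0.0065,0],
  [-1,0,0,0,0],
])

```text
clock: 15.68
eef_pos: [592.3, 61.3, 143.8]
eef_rot: [-3.141, -0.0, 1.246]
wrist_force: [1.2, -1.0, -0.3]
finger_gap: 17.6
finger_force: 10.0
```

Run:
```python
from h import *
tcp(); c=cam("scene"); cv2.imwrite("pics/s4.png",cv2.resize(c["img"][130:330,200:400],None,fx=3,fy=3))
```

```text
t 15.68 case [  0.4  25.4 171.8] yaw [-3.1412e+00 -1.0000e-04  1.2462e+00] F [ 1.5 -0.5 -0.3] gap 17.6
```

View pics/s4.png

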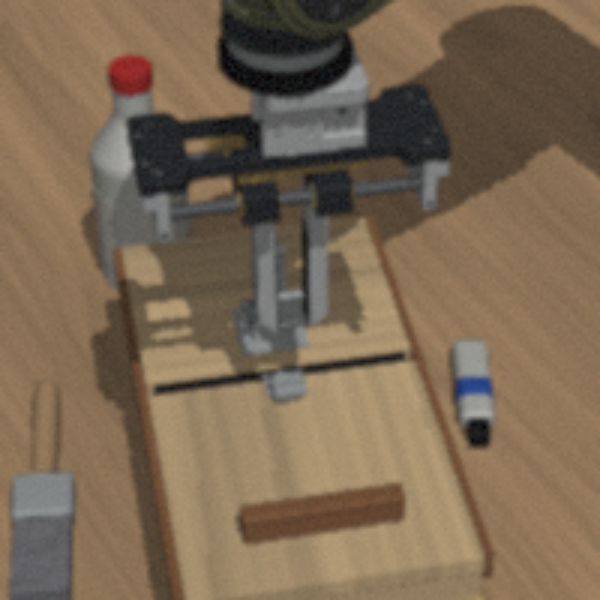

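The tab is held between the fingertips at crop (290,305), and the lid stands at the seal. I'll carry on down the arc.

arm_command([
  [-1,0.0046,0,0.0063,0],
  [-1,0.0035,0,0.0055,0],
  [-1,0.0035,0,0.0055,0],
  [-1,0.0033,0,0.0067,0],
  [-1,0.0033,0,0.0067,0],
  [-1,0.0025,0,0.0063,0],
  [-1,0.0025,0,0.0063,0],
  [-1,0.0012,0,0.0055,0],
  [-1,0.0012,0,0.0055,0],
  [-1,0.0003,0,0.0045,0],
  [-1,0,0,0,0],
])

```text
clock: 17.1
eef_pos: [600.5, 85.7, 85.3]
eef_rot: [-3.141, -0.0, 1.246]
wrist_force: [0.8, 1.1, 0.3]
finger_gap: 17.6
finger_force: 10.0
```

```bash
python3 l.py
python3 - <<'E'
from h import *
c=cam("scene"); cv2.imwrite("pics/s5.png",cv2.resize(c["img"][190:330,230:380],None,fx=4,fy=4,interpolation=2))
E
```

```text
t 17.1 case [  0.4  51.  113.3] yaw [-3.1414e+00 -3.0000e-04  1.2458e+00] F [0.4 1.3 0.3] gap 17.6
104 20 y [ 3.  6. 12.] x [-13.   1.]
112 113 y [-37.  -9.  53.] x [-19.  21.]
120 52 y [-35.  57.  59.] x [-17.  22.]
128 67 y [45. 57. 59.] x [-18.  22.]
136 41 y [51. 59. 60.] x [-20.  22.]
144 43 y [44. 58. 60.] x [-20.  22.]
152 43 y [44. 58. 60.] x [-20.  22.]
160 46 y [50. 58. 59.] x [-20.  22.]
168 46 y [46. 57. 59.] x [-20.  22.]
176 50 y [48. 57. 60.] x [-20.  22.]
184 34 y [50. 58. 59.] x [-20.  22.]
192 11 y [47. 58. 59.] x [-20.  17.]
200 4 y [57. 58. 59.] x [-13.  -9.]
208 4 y [48. 49. 53.] x [-10.  -9.]
216 3 y [48. 50. 55.] x [-10.  -9.]
224 2 y [57. 57. 58.] x [-10. -10.]
232 7 y [36. 39. 41.] x [23. 25.]
240 6 y [35. 37. 48.] x [24. 25.]
batten 361 [[-45.5 117.4 108.5]
 [  1.6 126.4 112. ]
 [ 46.7 133.1 114.7]]
keeper 20 [[ -9.6   2.6 102.7]
 [ -4.9   6.3 107.3]
 [  1.   19.7 111.1]]
```

View pics/s5.png

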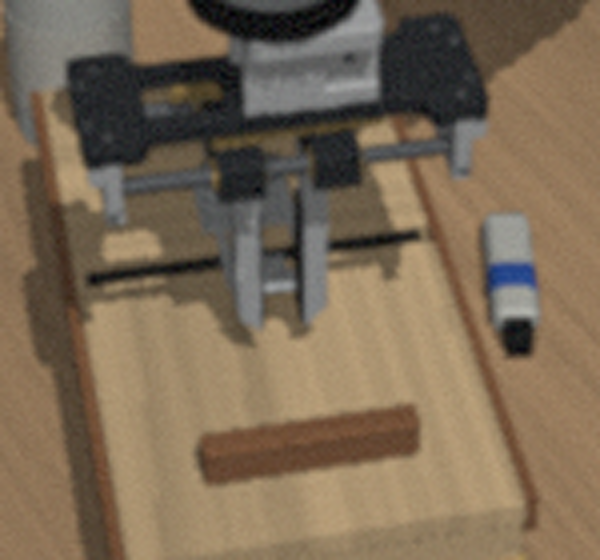

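The tab is pinched at crop (280,285) and the bail slopes forward over the keeper. I'll lower it with force checks.

arm_command([
  [-1,0,0,0.003,0],
  [-1,0,0,0.003,0],
  [-1,0,0,0.002,0],
  [-1,0,0,0.002,0],
  [-1,0,0,0,0],
])

```text
clock: 17.82
eef_pos: [600.5, 85.5, 75.5]
eef_rot: [-3.142, -0.0, 1.246]
wrist_force: [1.8, 2.5, -0.6]
finger_gap: 17.8
finger_force: 10.0
```

arm_command([
  [-1,0,0,0.002,0],
  [-1,0,0,0.002,0],
  [-1,0,0,0.001,0],
  [-1,0,0,0.001,0],
  [-1,0,0,0,0],
])

```text
clock: 18.45
eef_pos: [600.6, 85.5, 69.5]
eef_rot: [3.142, -0.0, 1.246]
wrist_force: [2.4, 3.9, 2.1]
finger_gap: 17.8
finger_force: 10.0
```

```bash
python3 l.py | head -4
```

```text
t 18.45 case [ 0.5 50.8 97.5] yaw [ 3.1415e+00 -1.0000e-04  1.2458e+00] F [1.1 4.4 2.1] gap 17.8
104 134 y [-15.  11.  58.] x [-17.  22.]
112 97 y [-46.  49.  59.] x [-19.  22.]
120 44 y [49. 58. 60.] x [-17.  22.]
```

```bash
cat > s.py <<'E'
from h import *
tcp(); 
for n in("scene","top"):
    c=cam(n); P=case(cloud(c)); ok=c["z_map"]>0
    print(n)
    for nm,m in(("mid",abs(P[...,0])<11),("side",(abs(P[...,0])>15)&(abs(P[...,0])<23))):
        for y0 in range(-66,70,8):
            k=P[ok&m&(P[...,1]>=y0)&(P[...,1]<y0+8)&(P[...,2]>94)&(P[...,2]<180)]
            if len(k)>1: print(nm,y0,len(k),"z",np.percentile(k[:,2],[10,50,90]).round())
E
python3 s.py
```

```text
t 18.5 case [ 0.5 50.8 97.5] yaw [ 3.1415e+00 -1.0000e-04  1.2458e+00] F [1.2 3.7 2.2] gap 17.6
scene
mid -18 3 z [94. 94. 96.]
mid -2 12 z [102. 106. 108.]
mid 6 20 z [103. 105. 108.]
mid 14 21 z [100. 103. 104.]
mid 22 7 z [106. 106. 108.]
mid 30 11 z [108. 111. 111.]
mid 38 30 z [113. 131. 167.]
mid 46 52 z [111. 117. 163.]
mid 54 85 z [106. 136. 170.]
side -58 4 z [117. 119. 120.]
side -50 8 z [ 94. 116. 119.]
side -42 9 z [ 95.  96. 118.]
side -34 2 z [111. 112. 113.]
side -26 15 z [109. 112. 114.]
side -18 17 z [106. 109. 112.]
side -10 10 z [104. 107. 108.]
side -2 7 z [106. 106. 107.]
side 6 7 z [103. 105. 106.]
side 14 10 z [ 99. 103. 106.]
side 22 2 z [104. 104. 104.]
side 38 6 z [143. 151. 156.]
side 46 18 z [116. 136. 162.]
side 54 200 z [113. 145. 171.]
side 62 2 z [155. 166. 176.]
top
mid -66 8 z [94. 95. 96.]
mid -58 40 z [160. 163. 166.]
mid -50 28 z [ 94.  96. 164.]
mid -42 11 z [94. 95. 96.]
mid -2 2 z [103. 105. 108.]
mid 6 18 z [103. 106. 108.]
mid 14 22 z [101. 103. 105.]
mid 22 19 z [101. 102. 105.]
side -66 6 z [94. 95. 96.]
side -58 20 z [ 95. 121. 122.]
side -50 25 z [ 95. 118. 119.]
side -42 23 z [114. 117. 118.]
side -34 13 z [113. 115. 117.]
side -26 11 z [111. 112. 114.]
side -18 2 z [110. 111. 113.]
side 6 3 z [101. 103. 104.]
side 14 7 z [101. 103. 105.]
side 22 3 z [100. 102. 102.]
```

The bar is at y≈24 against the lip's edge, with the lever still upright: I had gripped about 30 mm out, so the tab must go further in +y. I'll raise it, draw +y to bring the lever to its stop, then lower.

arm_command([
  [-1,0,0,-0.004,0],
  [-1,0,0,-0.005,0],
  [-1,0.002,0,0,0],
  [-1,0.002,0,0,0],
  [-1,0.002,0,0,0],
  [-1,0.001,0,0,0],
  [-1,0,0,0,0],
])

```text
clock: 19.48
eef_pos: [602.1, 90.7, 78.0]
eef_rot: [-3.14, 0.003, 1.245]
wrist_force: [-1.8, -7.0, -0.6]
finger_gap: 17.7
finger_force: 10.0
```

```bash
python3 s.py | grep -v "^mid [345]"
```

```text
t 19.48 case [  0.3  56.3 106. ] yaw [-3.1402e+00  2.6000e-03  1.2452e+00] F [ 0.5 -7.2 -0.6] gap 17.7
scene
mid -2 8 z [106. 107. 108.]
mid 6 21 z [102. 104. 107.]
mid 14 11 z [102. 103. 105.]
mid 22 10 z [107. 109. 110.]
mid 62 62 z [112. 150. 174.]
side -58 7 z [ 94. 117. 120.]
side -50 12 z [ 95. 118. 120.]
side -42 2 z [ 97. 107. 117.]
side -34 5 z [114. 115. 117.]
side -26 12 z [112. 115. 117.]
side -18 15 z [113. 114. 116.]
side -10 13 z [111. 114. 116.]
side -2 11 z [110. 112. 114.]
side 6 9 z [109. 111. 112.]
side 14 7 z [107. 109. 112.]
side 22 2 z [107. 108. 109.]
side 38 2 z [121. 122. 123.]
side 46 8 z [129. 139. 148.]
side 54 29 z [121. 142. 175.]
side 62 161 z [120. 149. 174.]
top
mid -66 18 z [ 94.  97. 103.]
mid -58 43 z [106. 112. 120.]
mid -50 45 z [123. 129. 136.]
mid -42 48 z [139. 146. 154.]
mid -34 45 z [156. 158. 160.]
mid 14 13 z [101. 103. 105.]
mid 22 10 z [106. 108. 109.]
side -66 11 z [94. 95. 98.]
side -58 11 z [ 94.  96. 118.]
side -50 25 z [104. 118. 121.]
side -42 25 z [ 96. 117. 118.]
side -34 18 z [114. 115. 118.]
side -26 14 z [113. 115. 116.]
side -18 11 z [112. 113. 114.]
side -10 3 z [113. 113. 114.]
side 14 3 z [107. 108. 108.]
side 22 11 z [106. 108. 111.]
side 30 2 z [109. 109. 110.]
```

arm_command([
  [-1,0.001,0,0,0],
  [-1,0.001,0,0,0],
  [-1,0,0,0,0],
])

```text
clock: 19.95
eef_pos: [602.7, 92.5, 78.0]
eef_rot: [-3.14, 0.003, 1.245]
wrist_force: [-1.0, -8.3, -0.3]
finger_gap: 17.7
finger_force: 10.0
```

```bash
python3 s.py | grep -A30 top|grep -v "^mid [34]"
```

```text
top
mid -66 28 z [ 94. 100. 103.]
mid -58 43 z [106. 110. 116.]
mid -50 48 z [117. 121. 128.]
mid -42 49 z [129. 134. 140.]
mid -34 50 z [142. 146. 154.]
mid -26 36 z [151. 155. 157.]
mid 14 7 z [102. 102. 105.]
mid 22 3 z [107. 107. 110.]
side -66 6 z [94. 96. 96.]
side -58 15 z [94. 95. 96.]
side -50 24 z [115. 118. 120.]
side -42 27 z [ 96. 116. 119.]
side -34 21 z [113. 115. 118.]
side -26 15 z [113. 114. 116.]
side -18 11 z [111. 113. 115.]
side -10 7 z [112. 113. 115.]
side 22 11 z [106. 108. 110.]
side 30 6 z [105. 107. 110.]
```

The lever is nearly at its stop and the bar is at y≈32, clear of the lip. My fingertips would touch the lid before the bar does, so I'll regrip the tab 7 mm higher.

arm_command([
  [-0.4,0,0,0,0],
  [-0.4,0,0,0,0],
  [-0.4,0,0,0,0],
  [-0.4,0,0,-0.0075,0],
  [-1,0,0,0,0],
  [-1,0,0,0,0],
  [-1,0,0,0,0],
  [-1,0,0,0,0],
])

```text
clock: 21.05
eef_pos: [603.4, 94.1, 86.0]
eef_rot: [-3.142, -0.0, 1.246]
wrist_force: [0.4, 1.6, -0.3]
finger_gap: 17.6
finger_force: 10.0
```

```bash
python3 s.py | grep -v "^mid [345]"
```

```text
t 21.05 case [  0.5  59.9 114. ] yaw [-3.1416e+00 -2.0000e-04  1.2459e+00] F [-0.1  1.6 -0.3] gap 17.6
scene
mid -34 2 z [139. 141. 142.]
mid -2 8 z [105. 106. 108.]
mid 6 22 z [102. 104. 107.]
mid 14 13 z [101. 103. 104.]
mid 22 7 z [106. 108. 109.]
mid 62 77 z [120. 144. 172.]
side -66 2 z [94. 95. 95.]
side -58 8 z [ 94.  95. 118.]
side -50 4 z [ 95.  96. 113.]
side -42 8 z [ 96. 113. 117.]
side -34 17 z [113. 116. 118.]
side -26 9 z [114. 115. 115.]
side -18 19 z [112. 114. 116.]
side -10 14 z [110. 112. 114.]
side -2 10 z [110. 111. 113.]
side 6 7 z [108. 111. 112.]
side 14 7 z [107. 109. 112.]
side 22 8 z [106. 108. 110.]
side 30 2 z [107. 108. 109.]
side 46 6 z [140. 146. 154.]
side 54 18 z [130. 155. 177.]
side 62 149 z [129. 154. 175.]
top
mid -66 24 z [ 95.  99. 103.]
mid -58 45 z [105. 110. 115.]
mid -50 47 z [117. 123. 127.]
mid -42 47 z [128. 134. 140.]
mid -34 49 z [141. 146. 154.]
mid -26 36 z [152. 154. 156.]
mid 14 4 z [101. 102. 105.]
mid 22 2 z [106. 107. 107.]
side -66 8 z [94. 95. 95.]
side -58 10 z [ 94.  95. 105.]
side -50 24 z [114. 117. 119.]
side -42 23 z [115. 116. 119.]
side -34 22 z [113. 115. 116.]
side -26 15 z [112. 114. 115.]
side -18 11 z [112. 113. 115.]
side -10 7 z [112. 113. 115.]
side 22 9 z [105. 108. 110.]
side 30 6 z [105. 106. 108.]
```

arm_command([
  [-1,0,0,0.003,0],
  [-1,0,0,0.003,0],
  [-1,0,0,0.002,0],
  [-1,0,0,0.002,0],
  [-1,0,0,0,0],
])

```text
clock: 21.78
eef_pos: [603.3, 93.8, 75.8]
eef_rot: [-3.141, 0.0, 1.246]
wrist_force: [1.1, 0.7, -0.7]
finger_gap: 17.9
finger_force: 10.0
```

```bash
python3 s.py | grep -v "^mid [345]"|grep -A40 top
```

```text
top
mid -66 25 z [ 94. 101. 103.]
mid -58 43 z [105. 111. 114.]
mid -50 48 z [116. 121. 128.]
mid -42 47 z [129. 134. 139.]
mid -34 49 z [142. 147. 154.]
mid -26 36 z [152. 154. 156.]
mid 14 4 z [ 99. 102. 103.]
mid 22 8 z [ 97.  99. 101.]
side -66 9 z [94. 95. 95.]
side -58 10 z [ 94.  96. 106.]
side -50 26 z [ 95. 117. 119.]
side -42 28 z [ 94. 115. 117.]
side -34 20 z [112. 113. 116.]
side -26 15 z [110. 112. 114.]
side -18 10 z [108. 109. 112.]
side -10 8 z [105. 108. 110.]
side 22 9 z [100. 101. 102.]
side 30 6 z [ 98.  99. 100.]
```

arm_command([
  [-1,0,0,0.0015,0],
  [-1,0,0,0.001,0],
  [-1,0,0,0.001,0],
  [-1,0,0,0,0],
])

```text
clock: 22.38
eef_pos: [603.3, 93.7, 72.4]
eef_rot: [-3.141, 0.0, 1.246]
wrist_force: [-0.1, -2.8, 0.4]
finger_gap: 17.5
finger_force: 10.0
```

arm_command([
  [-1,0,0,0.001,0],
  [-1,0,0,0.001,0],
  [-1,0,0,0,0],
])

```text
clock: 22.75
eef_pos: [603.4, 93.9, 70.5]
eef_rot: [-3.142, 0.0, 1.246]
wrist_force: [-1.1, -1.8, -0.2]
finger_gap: 16.9
finger_force: 10.0
```

```bash
python3 s.py | grep -v "^mid [345]"|grep -A40 top
```

```text
top
mid -66 20 z [ 95. 100. 104.]
mid -58 45 z [105. 110. 115.]
mid -50 47 z [116. 120. 125.]
mid -42 46 z [128. 133. 138.]
mid -34 49 z [140. 145. 151.]
mid -26 43 z [152. 154. 155.]
mid -18 2 z [94. 94. 94.]
mid 14 4 z [101. 104. 105.]
mid 22 7 z [94. 96. 98.]
side -66 6 z [94. 95. 95.]
side -58 11 z [94. 95. 99.]
side -50 25 z [103. 118. 120.]
side -42 26 z [ 96. 115. 117.]
side -34 20 z [110. 113. 115.]
side -26 16 z [109. 110. 113.]
side -18 11 z [107. 109. 110.]
side -10 9 z [102. 106. 108.]
side 22 8 z [95. 97. 97.]
side 30 2 z [96. 96. 96.]
```

The bar is on the lid beyond the lip. I'll draw it under the lip.

arm_command([
  [-1,-0.001,0,0.001,0],
  [-1,-0.002,0,0,0],
  [-1,-0.002,0,0,0],
  [-1,-0.002,0,0,0],
  [-1,-0.002,0,0,0],
  [-1,0,0,0,0],
])

```text
clock: 23.6
eef_pos: [600.8, 86.4, 69.6]
eef_rot: [3.141, -0.002, 1.246]
wrist_force: [3.2, 5.5, 0.1]
finger_gap: 17.7
finger_force: 10.0
```

```bash
python3 s.py | grep -v "^mid [345]"|grep -A40 top
```

```text
top
mid -66 11 z [94. 95. 95.]
mid -58 37 z [120. 160. 165.]
mid -50 39 z [ 95. 163. 165.]
mid -42 7 z [94. 95. 95.]
mid 6 17 z [104. 106. 108.]
mid 14 22 z [ 99. 103. 105.]
mid 22 21 z [ 95.  96. 100.]
side -66 11 z [94. 95. 96.]
side -58 18 z [112. 120. 122.]
side -50 25 z [ 95. 117. 119.]
side -42 25 z [102. 115. 117.]
side -34 14 z [109. 112. 114.]
side -26 10 z [109. 110. 111.]
side -18 3 z [107. 108. 108.]
side 6 4 z [ 97.  99. 100.]
side 14 7 z [96. 97. 99.]
side 22 2 z [96. 96. 97.]
```

arm_command([
  [-1,-0.0015,0,0,0],
  [-1,-0.001,0,0,0],
  [-1,-0.001,0,0,0],
  [-1,0,0,0,0],
])

```text
clock: 24.2
eef_pos: [599.7, 83.1, 69.6]
eef_rot: [3.141, -0.002, 1.246]
wrist_force: [1.9, 5.8, 0.2]
finger_gap: 17.5
finger_force: 10.0
```

```bash
python3 s.py | grep -v "^mid [345]"|grep -A40 top
```

```text
top
mid -66 60 z [148. 162. 165.]
mid -58 51 z [104. 120. 137.]
mid -50 12 z [94. 95. 96.]
mid -42 7 z [95. 96. 97.]
mid -2 4 z [103. 104. 105.]
mid 6 24 z [104. 106. 108.]
mid 14 24 z [ 98. 103. 105.]
mid 22 6 z [97. 98. 99.]
side -66 11 z [ 94.  96. 122.]
side -58 25 z [114. 119. 121.]
side -50 23 z [113. 116. 118.]
side -42 20 z [111. 114. 116.]
side -34 12 z [108. 111. 112.]
side -26 6 z [109. 109. 111.]
side 6 7 z [ 97.  99. 100.]
side 14 6 z [ 96.  98. 100.]
```

The lever is at about 0.85 and the bar at y≈19, low under the lip. I'll release, rise and move closed fingers to the handle's front.

arm_command([
  [-0.4,0,0,0,0],
  [-0.3,0,0,0,0],
  [-0.3,0,0,0,0],
  [-0.3,0.003,0,-0.02,0],
  [-0.3,0,0,-0.04,0],
  [-1,0,0,-0.04,0],
  [-1,-0.03,0,0,0],
  [-1,-0.03,0,0,0],
  [-1,-0.02,0,0,0],
  [-1,0,0,0,0],
], newtons=20)

```text
clock: 25.55
eef_pos: [574.7, 8.3, 169.7]
eef_rot: [3.141, -0.0, 1.244]
wrist_force: [-0.2, 0.4, 0.1]
finger_gap: 0.6
finger_force: 0.0
```

```bash
python3 s.py
python3 - <<'E'
from h import *
c=cam("scene"); cv2.imwrite("pics/s6.png",cv2.resize(c["img"][190:330,230:380],None,fx=4,fy=4,interpolation=2))
E
```

```text
t 25.55 case [  0.7 -30.5 197.7] yaw [ 3.1415e+00 -1.0000e-04  1.2442e+00] F [-0.3  0.3  0.1] gap 0.6
scene
mid -66 201 z [117. 142. 160.]
mid -58 105 z [ 97. 108. 127.]
mid -50 15 z [ 94.  96. 109.]
mid -42 7 z [95. 95. 96.]
mid -18 4 z [94. 95. 95.]
mid -10 2 z [96. 96. 97.]
mid -2 24 z [102. 106. 107.]
mid 6 40 z [100. 104. 108.]
mid 14 49 z [ 96. 100. 104.]
mid 22 12 z [ 98. 100. 102.]
mid 30 15 z [101. 104. 106.]
mid 38 19 z [104. 108. 109.]
mid 46 16 z [106. 108. 110.]
side -66 11 z [ 94. 119. 121.]
side -58 23 z [ 95. 117. 121.]
side -50 20 z [ 95. 115. 117.]
side -42 19 z [109. 113. 115.]
side -34 17 z [108. 110. 113.]
side -26 14 z [106. 109. 112.]
side -18 21 z [104. 106. 108.]
side -10 18 z [101. 103. 105.]
side -2 18 z [ 98. 100. 102.]
side 6 16 z [ 97.  97. 101.]
side 14 11 z [95. 96. 98.]
top
mid 46 3 z [106. 107. 107.]
side 6 6 z [97. 98. 99.]
```

View pics/s6.png

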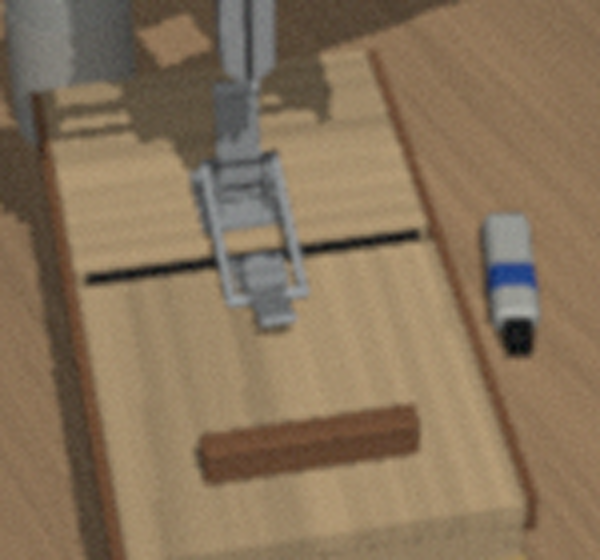

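The bail lies hooked, its bar behind and under the keeper's lip at crop (265,295), with the tab standing beyond. The handle leans slightly back at (237,115). I'll push the handle over.

arm_command([
  [-1,0,0,0.022,0],
  [-1,0,0,0.021,0],
  [-1,-0.01,0,0,0],
  [-1,-0.008,0,0,0],
  [-1,-0.004,0,0,0],
  [-1,-0.004,0,0,0],
  [-1,-0.004,0,0.001,0],
  [-1,-0.004,0,0.001,0],
  [-1,-0.004,0,0.0017,0],
  [-1,-0.004,0,0.0017,0],
  [-1,0,0,0,0],
])

```text
clock: 27.08
eef_pos: [561.3, -30.9, 121.0]
eef_rot: [-3.141, 0.0, 1.246]
wrist_force: [1.6, 0.5, 1.0]
finger_gap: 0.6
finger_force: 0.4
```

```bash
python3 s.py|grep -v "^mid [345]"
```

```text
t 27.07 case [  0.4 -72.  149. ] yaw [-3.1413e+00  2.0000e-04  1.2455e+00] F [1.3 1.  1. ] gap 0.6
scene
mid -66 172 z [110. 157. 176.]
mid -58 64 z [ 95. 104. 110.]
mid -50 20 z [ 94.  95. 108.]
mid -42 5 z [94. 94. 96.]
mid -18 4 z [94. 94. 95.]
mid -2 21 z [104. 106. 108.]
mid 6 40 z [102. 104. 109.]
mid 14 32 z [ 99. 103. 105.]
mid 22 12 z [104. 106. 107.]
side -66 21 z [ 97. 118. 120.]
side -58 21 z [ 95. 116. 118.]
side -50 18 z [105. 114. 117.]
side -42 21 z [106. 111. 114.]
side -34 16 z [107. 109. 112.]
side -26 18 z [104. 108. 110.]
side -18 16 z [102. 106. 108.]
side -10 15 z [102. 103. 107.]
side -2 17 z [100. 102. 103.]
side 6 19 z [ 96. 101. 102.]
side 14 8 z [ 97. 101. 102.]
top
mid -18 2 z [95. 95. 96.]
mid -10 8 z [94. 94. 95.]
mid -2 13 z [ 95. 106. 108.]
mid 6 43 z [103. 106. 108.]
mid 14 45 z [101. 102. 105.]
mid 22 38 z [101. 104. 105.]
side -26 7 z [106. 106. 108.]
side -18 11 z [105. 107. 108.]
side -10 16 z [102. 103. 106.]
side -2 20 z [101. 102. 104.]
side 6 21 z [ 98. 100. 102.]
side 14 9 z [ 98.  99. 100.]
```

arm_command([
  [-1,-0.0033,0,0.0018,0],
  [-1,-0.0033,0,0.0018,0],
  [-1,-0.0033,0,0.003,0],
  [-1,-0.0033,0,0.003,0],
  [-1,-0.0028,0,0.0035,0],
  [-1,-0.0028,0,0.0036,0],
  [-1,0,0,0,0],
])

```text
clock: 28.05
eef_pos: [555.2, -48.8, 104.0]
eef_rot: [-3.141, 0.0, 1.246]
wrist_force: [0.5, 1.6, 0.6]
finger_gap: 0.5
finger_force: 0.5
```

```bash
python3 s.py|grep -v "^mid [345]"|grep -A30 top; python3 l.py|tail -6
```

```text
top
mid -42 8 z [94. 95. 96.]
mid -18 11 z [94. 94. 96.]
mid -10 4 z [94. 94. 96.]
mid -2 32 z [ 99. 106. 108.]
mid 6 42 z [101. 104. 107.]
mid 14 40 z [101. 104. 105.]
mid 22 38 z [105. 107. 110.]
side -50 10 z [ 97. 109. 110.]
side -42 13 z [ 98. 107. 110.]
side -34 20 z [103. 106. 108.]
side -26 21 z [104. 105. 107.]
side -18 22 z [102. 103. 104.]
side -10 20 z [ 99. 101. 103.]
side -2 20 z [ 98.  99. 102.]
side 6 22 z [ 98. 100. 102.]
batten 355 [[-45.6 113.8 108.5]
 [  0.3 122.8 112.1]
 [ 45.1 129.2 115. ]]
keeper 110 [[-10.6  -3.   99.2]
 [  1.    8.9 105.4]
 [ 11.8  35.3 111.5]]
```

The lid is being drawn in (batten at 127, now 123). Continuing.

arm_command([
  [-1,-0.0021,0,0.004,0],
  [-1,-0.0021,0,0.004,0],
  [-1,-0.0014,0,0.0043,0],
  [-1,-0.0014,0,0.0043,0],
  [-1,-0.0005,0,0.0025,0],
  [-1,0,0,0,0],
])

```text
clock: 28.95
eef_pos: [552.8, -55.6, 85.0]
eef_rot: [-3.141, 0.0, 1.246]
wrist_force: [-0.6, -0.1, -0.1]
finger_gap: 0.8
finger_force: 0.0
```

```bash
python3 l.py|tail -6;python3 -c "
from h import *
tcp()"
```

```text
batten 364 [[-45.6 112.7 108.3]
 [  0.4 122.  112.1]
 [ 46.  128.3 115.1]]
keeper 91 [[-10.8  -3.3  99.8]
 [  1.5   6.5 105.3]
 [ 11.   27.2 111.6]]
t 29.0 case [  0.3 -98.  113.1] yaw [-3.141  -0.      1.2458] F [-0.6  0.4  0.2] gap 0.4
```

arm_command([
  [-1,0,0,0.0015,0],
  [-1,0,0,0.001,0],
  [-1,0,0,0.001,0],
  [-1,0,0,0,0],
])

```text
clock: 29.5
eef_pos: [553.0, -55.6, 81.8]
eef_rot: [-3.142, -0.0, 1.246]
wrist_force: [-0.5, -0.3, 0.9]
finger_gap: 0.7
finger_force: 0.2
```

arm_command([
  [-1,0,0,0.001,0],
  [-1,0,0,0.001,0],
  [-1,0,0,0.0005,0],
  [-1,0,0,0,0],
])

```text
clock: 30.0
eef_pos: [553.1, -55.7, 80.4]
eef_rot: [3.141, 0.0, 1.246]
wrist_force: [-5.5, -0.5, 12.2]
finger_gap: 0.4
finger_force: 6.2
```

```bash
python3 -c "
from h import *
tcp()
c=cam('scene');P=case(cloud(c))
for y0 in range(-130,-50,6):
  k=P[(abs(P[...,0])<10)&(P[...,1]>=y0)&(P[...,1]<y0+6)&(P[...,2]>94)&(P[...,2]<125)]
  if len(k): print(y0,len(k),np.percentile(k[:,2],[10,50,90]).round(1))
"
```

```text
t 30.0 case [  0.6 -98.1 108.4] yaw [3.1409 0.     1.2458] F [-5.  -2.2 12.2] gap 0.4
-100 6 [106.3 107.9 114.6]
-94 58 [107.  115.4 122.5]
-88 20 [106.1 108.1 114.3]
-82 13 [104.8 108.3 109.8]
-76 23 [106.4 108.3 110.5]
-70 20 [104.7 107.6 110.2]
-64 23 [104.7 106.5 108.9]
-58 28 [ 94.5 105.  107.7]
-52 29 [ 94.5 104.8 107.9]
```

arm_command([
  [-1,0,0,0.0005,0],
  [-1,0,0,0,0],
])

```text
clock: 30.3
eef_pos: [553.2, -55.7, 80.3]
eef_rot: [3.141, 0.0, 1.246]
wrist_force: [-7.6, 0.3, 16.5]
finger_gap: 0.7
finger_force: 8.3
```

A stiff stop. A little more, then retreat upward and look.

arm_command([
  [-1,0,0,0.0005,0],
  [-1,0,0,0,0],
])

```text
clock: 30.55
eef_pos: [553.2, -55.7, 80.2]
eef_rot: [3.14, 0.0, 1.246]
wrist_force: [-9.4, -0.2, 20.8]
finger_gap: 0.4
finger_force: 10.4
```

arm_command([
  [-1,0,0,-0.002,0],
  [-1,0,0,-0.01,0],
  [-1,0,0,-0.03,0],
  [-1,0,0,-0.05,0],
  [-1,0,0,-0.05,0],
  [-1,0,-0.05,0,0],
  [-1,0,-0.05,0,0],
  [-1,0,-0.05,0,0],
  [-1,0,-0.05,0,0],
  [-1,0,0,0,0],
])

```text
clock: 31.8
eef_pos: [362.0, 9.0, 221.3]
eef_rot: [3.139, -0.001, 1.247]
wrist_force: [0.4, -0.5, 0.6]
finger_gap: 0.5
finger_force: 0.0
```

```bash
python3 -c "
from h import *
tcp()
for n in('scene','top'):
  c=cam(n);P=case(cloud(c))
  k=P[(abs(P[...,0])<10)&(P[...,1]>-110)&(P[...,1]<-74)&(P[...,2]>98)&(P[...,2]<125)]
  print(n,len(k),np.polyfit(k[:,1]+90,k[:,2],1).round(3),np.median(k[:,2]))
  if n=='scene': cv2.imwrite('pics/s7.png',cv2.resize(c['img'][140:320,200:400],None,fx=3.3,fy=3.3,interpolation=2))
"; python3 l.py|tail -6
```

```text
t 31.8 case [-201.2  -97.7  249.3] yaw [ 3.1395e+00 -7.0000e-04  1.2469e+00] F [ 0.5 -0.3  0.6] gap 0.5
scene 107 [-1.60000e-02  1.08748e+02] 108.73933559619832
top 194 [-5.60000e-02  1.08048e+02] 107.89538034575423
batten 359 [[-46.3 113.  108.3]
 [  0.8 122.1 112.1]
 [ 45.9 128.4 115.2]]
keeper 92 [[-11.6  -2.9  99.4]
 [  1.3   5.9 105. ]
 [ 11.1  23.4 110.9]]
```

View pics/s7.png

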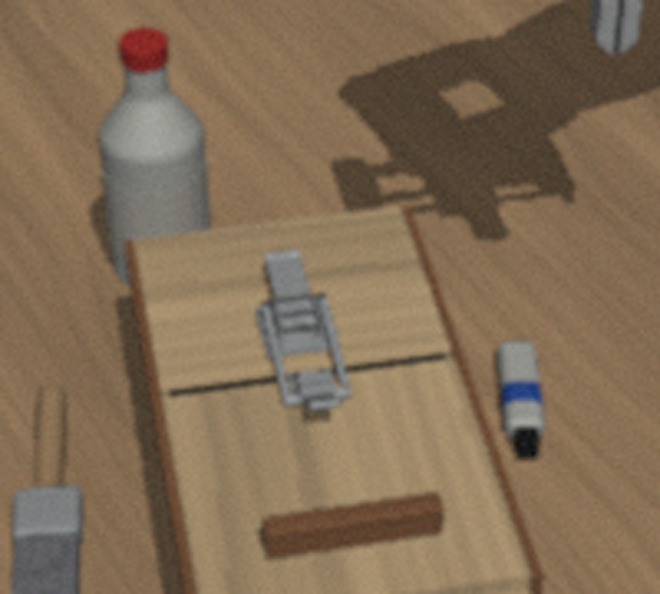

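The picture shows the handle flat on its stop at (285,275), the bail hooked under the keeper at (315,385), the lid drawn in against the seal, and the bottle and tube standing where they were. I'll hand it in.

```bash
python3 -c "
from h import *
print(ticket.sign_off())"
```

```text
the job is handed in; nothing more can be done
None
```

The paint case is shut and handed in at about 32 s: the lid is drawn into the seal (about 2 mm opening), the bail is hooked under the keeper's lip, and the lever is past centre on its rubber stop after a 21 N press. The fingertips sat about 28 mm above the reported TCP, so my first pass went over the batten without moving the lid; I allowed for that offset from then on.

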